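# Open the dial lock of a sample case and present it to the reader

## Robot

A 6-joint arm with a two-finger parallel gripper is mounted at the origin on the work surface. World frame = base frame: x ahead of the robot, y to its left, z up, the work surface at z = 0. Lengths are in mm, angles in degrees, forces in N, time in s.
With the tool pointing down it reaches from about 275 to 750 mm from the base axis. Payload 10.2 kg.
Tool frame: the origin (TCP) lies midway between the tips of the shut fingers; the grasp point (between the pads) lies behind it (manip.pinch_z is the z of the grasp point in the tool frame, in mm); z points along the fingers, y is the direction in which the jaws open and shut (so a half turn about z gives the same grasp; the last joint's range is limited). The gripper opens to 85 mm and grips with 20 to 120 N. Pads are 22 mm wide; open, the fingers measure 114 mm over their backs; the gripper's body (76 mm by 85 mm) begins 54 mm behind the grasp point. The pads swing forward as they close: fully open they stand 13 mm farther back than shut.
Start: joints at [57.216, 17.928, 85.812, -0, 76.261, -12.8], TCP at [179.442, 493.388, 231.294] pointing down, gripper open.
Joint ranges: [-168.41, 168.41], [-55.51, 124.54], [10.69, 146.95], [-70.63, 250.63], [1, 178], [-165.06, 165.06]. Speed limits (degrees/s): [136.94, 136.94, 172.46, 180, 180, 180].

## Interface

Orientations are given as a 3x3 rotation matrix whose columns are the frame's x, y, z axes.
In Python, from rig import manip gives the robot as it stands.
- The arm moves only by the tool arm_command, never from a script. Its argument "plan" is text: rows parted by semicolons, each of 7 numbers parted by spaces: the shift along the tool's x, y, z in cm, then the turn, a rotation vector about the tool's x, y, z in rad, then the closure, from -1 (fully open) to 1 (shut), so that 0 is half open. A call has 1 to 20 rows; each row shifts and turns the commanded pose from where the row before left it, along the tool's axes as they then stand; what a row does not reach is not made up. A row lasts 1/8 s, in which the tool goes at most 62.5 mm and 10.7 degrees, less where a joint would pass 70% of its speed; a pose out of reach is approached as far as the arm can. A call is refused whole if a number of a shift passes 6.25 or a number of a turn 0.188, either way. A call with a gripper value outside its range is refused whole. The fingers move at their own pace and stop on an object; the grip force is fixed at half the most. Time passes only in rows, so rows that do not move let the fingers close. It gives the time, the measured TCP pose, the force and the opening at its end, in the units of the state.
- manip.read_state(): the state, without advancing time (a new reading comes with each control period).
- manip.get_image(name): name is "scene" or "top"; returns the picture (400x640x3 uint8, blue, green, red); there is no depth.
- manip.camera_info(name): a dict with "camera_matrix" (3x3 intrinsics, pixels), "rvec" (rotation vector, rad) and "tvec" (3), from world to camera coordinates, as OpenCV has them. Camera axes: x right, y down, z forward; pixel columns grow to the right and rows downward; lengths in mm; the calibration is good to about 2 mm. A picture is of the moment at which its call begins. camera_info takes no time and is no camera call.
- manip.job_done(): hands the job in, once; it reports no verdict.
The state is a dict: "time": time; "qpos": joint angles; "joint_velocities": joint speeds; "effort": joint torques, N m; "ee_pos": TCP position; "tool_rot": TCP orientation; "ft_force": force on the tool from outside, world axes, zero at the start; "ft_torque": the same for the moment, N m; "finger_gap": opening from 0.0 (shut) to 1.0 (fully open).
Only numpy, scipy, OpenCV 4.12 (cv2) and the standard library are available. Lean on these libraries where they do the work, as an engineer would, in place of code of your own. Each camera call takes 0.05 s, during which the arm holds its last target. There are 200 camera calls.

## Task

Open the combination lock on the sample case: turn its dial, feeling the clicks, until the pointer rests in the notch at the white release mark, and then pull the lock straight up off its shackle. Present the lock to the flat reader: hold it level, dial up, with its underside centred about 8 cm above the reader's window. Finish while still holding it there, and leave the other things on the bench where they are.

Things in the scene. Friction and masses are not known exactly. Their poses are not given: they have to be found in the camera images.
- dial (a joint): Angle of the lock's dial in rad, counter-clockwise seen from above, 0 = pointer at the release mark (lock opens; it frees the shackle within about 0.12 of 0). A notch every 0.628 (36 degrees): the dial clicks into each (about 0.1 N m to leave one) and rests at multiples of 0.628. Turns from -1.45 to 3.0, with no stop at 0. At the start the pointer stands one to four notches counter-clockwise of the mark, so it is turned clockwise.
- dial_grip (a point): Point on the dial's axis at the height to grip. The dial is a black disc, 52 mm across and 8 mm thick, on top of the lock, with an upright bar grip on it, 36 mm long, 14 mm thick and 34 mm high; this point is 20 mm above the disc and 14 mm below the bar's top. x: along the bar to the pointer (a small nose at the bar's foot with a white line, reaching 27 mm from the axis), z: up along the axis. The grip can also be used to lift the lock.
- lock_base (a point): Centre of the underside of the combination lock, a loose brass block 62 (x) by 66 (y) by 44 mm high, 0.4 kg, with the dial on top; dial_grip is 72 mm above this point, on the same vertical axis. x: towards the release mark, z: up. The lock sits on a fixed U-shackle whose two legs (12 mm thick, 1 mm play, 40 mm apart along y) enter its underside up to 28 mm deep. Until the dial is at the mark a wheel inside holds the lock on the long leg.
- release_mark (a point): White release mark, a short broad white dash on the lock's top edge beside the disc that runs on down the upper part of that side face, 29 mm from the dial's axis and 44 mm above the underside. Thin dark ticks round the disc mark the other notches.
- shackle (a point): Middle between the shackle's two legs, at the top of their collars on which the lock sits, 107 mm above the bench; fixed to the case. z: up. The lock is free once its underside is more than 30 mm above this point.
- case: Fixed grey and white sample case, 220 (x) by 240 (y) by 90 mm, origin under its centre; the shackle stands 55 mm from the centre towards its own -x side. A low black bar handle on the other half reaches to 113 mm.
- window (a point): Centre of the glass window on the flat reader, a fixed grey box 120 by 100 mm, 45 mm high, window up (this point is 45 mm above the bench). x, y: along its sides, z: up.
- tip_box: Bystander: white box with rows of yellow pipette tips, 120 by 85 by 61 mm, origin under its centre. It may have changed sides with the reader.
- tube_rack: Bystander: clear rack with tubes, 70 by 180 mm, 110 mm high, origin under its centre.
- kit_box: Bystander: open white reagent carton, 100 by 140 by 80 mm with a raised flap (to 125 mm), origin under its centre.

How it is judged:
By the outcome, as a careful person would: the job done as asked, in the order asked, and still so for the second after the job is handed in, while the arm keeps its last pose, push and grip.
It also fails if it takes over 61 s, if anything falls off the work surface, if the arm or the gripper's body presses on something with over 40 N, if the wrist force passes 120 N, or if a joint passes its speed limit or range.

## Working session

There is one attempt and no reset: what is moved stays moved. The work goes in short steps, Python scripts to look and compute and a tool call to move; the robot and the scene stay as the last step left them, time stands still between calls to the robot, and variables do not carry over. Pictures are saved under pics/ and viewed, about 8 in all and at most 12, crops included, and the job is handed in when it is done.

Besides the shell and the picture viewer there is one more tool, called after "Emit:" as name(argument=value, ...) on one line, values as JSON. arm_command: Moves the arm, as the interface text tells. Its arguments: {"type":"object","properties":{"plan":{"type":"string"}},"required":["plan"]}

```bash
mkdir -p pics; python3 - <<'E'
from rig import manip
import cv2
s=manip.read_state();print(s['time'],s['ee_pos'],s['tool_rot'],s['finger_gap'],manip.pinch_z)
for n in('top','scene'):
    cv2.imwrite(f'pics/{n}0.png',manip.get_image(n)); print(manip.camera_info(n))
E
```

```text
0.0 [179.29244882 493.15407037 230.71612751] [[-9.39780267e-01  3.41778471e-01 -7.25566082e-04]
 [ 3.41779112e-01  9.39779641e-01 -1.12476869e-03]
 [ 2.97450509e-04 -1.30501875e-03 -9.99999104e-01]] 0.9998926697752943 -18.700000000000003
{'camera_matrix': array([[420.56829012,   0.        , 322.41505316],
       [  0.        , 420.56829012, 200.89647287],
       [  0.        ,   0.        ,   1.        ]]), 'rvec': array([ 2.12878872, -2.17321908,  0.11517897]), 'tvec': array([  11.50415316,  616.15230676, 1142.10941578])}
{'camera_matrix': array([[362.38643799,   0.        , 319.50254619],
       [  0.        , 362.38643799, 201.11612279],
       [  0.        ,   0.        ,   1.        ]]), 'rvec': array([ 1.84302113,  1.67426897, -0.64628629]), 'tvec': array([ -59.00404903, -334.29382278, 1433.43924868])}
```

View pics/top0.png

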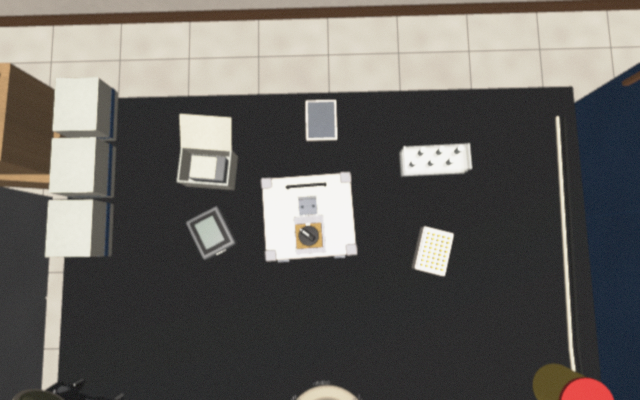

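View pics/scene0.png

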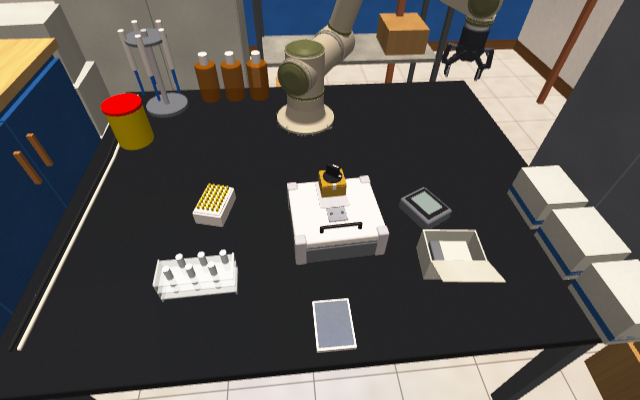

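The top view shows the lock at about (309,235) on the case, the reader at (211,232), the tips at (434,250), the rack at (436,158) and the carton at (207,155). I'll measure and enlarge the lock.

```bash
cat > h.py <<'E'
import cv2,numpy as np
from rig import manip
def cam(n):
    c=manip.camera_info(n);R=cv2.Rodrigues(c['rvec'])[0];return c['camera_matrix'],R,c['tvec']
def ray(n,px,z):
    K,R,t=cam(n);o=-R.T@t;d=R.T@np.linalg.inv(K)@[px[0],px[1],1];return o+d*(z-o[2])/d[2]
def proj(n,P):
    c=manip.camera_info(n);return cv2.projectPoints(np.float64([P]),c['rvec'],c['tvec'],c['camera_matrix'],None)[0].ravel()
def crop(im,x,y,w,h,k): return cv2.resize(im[y:y+h,x:x+w],None,fx=k,fy=k,interpolation=cv2.INTER_CUBIC)
E
python3 - <<'E'
from h import *
t=cv2.imread('pics/top0.png');s=cv2.imread('pics/scene0.png')
a=crop(t,284,210,50,50,8);b=crop(s,307,150,50,50,8)
cv2.imwrite('pics/lock0.png',np.hstack([a,b]))
# brass: top face
hsv=cv2.cvtColor(t,cv2.COLOR_BGR2HSV)
m=((hsv[...,0]>10)&(hsv[...,0]<30)&(hsv[...,1]>110)&(hsv[...,2]>80)).astype(np.uint8)
m[:210]=0;m[265:]=0;m[:,:280]=0;m[:,340:]=0
p=cv2.findNonZero(m);r=cv2.minAreaRect(p);print('brass',r,[ray('top',q,151).round(1) for q in cv2.boxPoints(r)],ray('top',r[0],151))
# reader: threshold of non-black
g=cv2.cvtColor(t,cv2.COLOR_BGR2GRAY)
for th,zz in((55,45),(130,45)):
    m=(g>th).astype(np.uint8);m[:202]=0;m[262:]=0;m[:,:180]=0;m[:,240:]=0
    cs=max(cv2.findContours(m,0,2)[0],key=cv2.contourArea);r=cv2.minAreaRect(cs);print('reader',th,r,ray('top',r[0],zz),[ray('top',q,zz).round(0) for q in cv2.boxPoints(r)])
cv2.imwrite('pics/reader0.png',np.hstack([crop(t,181,202,60,60,6),crop(s,390,175,70,60,6)]))
E
```

```text
brass ((308.4314270019531, 235.47125244140625), (22.416902542114258, 24.34595489501953), 86.18592071533203) [array([542.4,  66.1, 151. ]), array([545.2,   4.8, 151. ]), array([489.1,   2.1, 151. ]), array([486.3,  63. , 151. ])] [515.66224209  33.99153516 151.        ]
reader 55 ((210.6000213623047, 233.20001220703125), (46.51021194458008, 38.460365295410156), 63.43495178222656) [531.81924323 310.61728644  45.        ] [array([567., 388.,  45.]), array([614., 293.,  45.]), array([497., 234.,  45.]), array([451., 328.,  45.])]
reader 130 ((209.00001525878906, 232.00003051757812), (27.72724151611328, 20.57182502746582), 63.43495178222656) [535.23582456 315.11998358  45.        ] [array([558., 358.,  45.]), array([582., 307.,  45.]), array([513., 272.,  45.]), array([489., 323.,  45.])]
```

View pics/lock0.png

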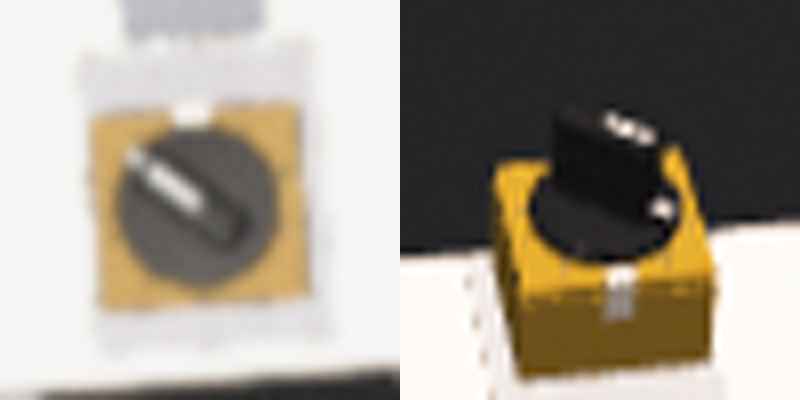

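View pics/reader0.png

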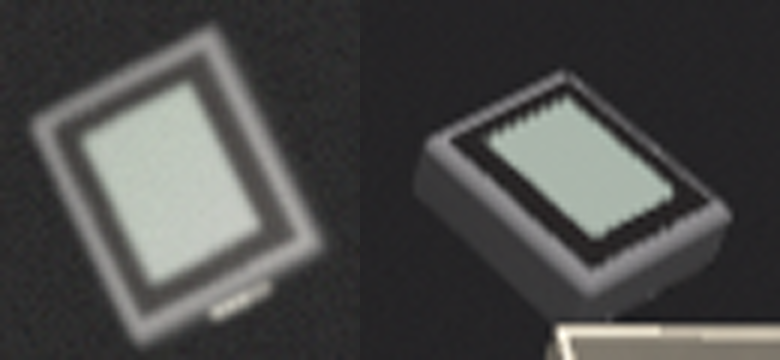

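The lock's mark faces +x (away from the robot), and the pointer nose is seen at crop (132,152) in top and (662,208) in scene. Next I compute angles with rays at the right heights.

```bash
python3 - <<'E'
from h import *
T=lambda u,v:(284+(u+.5)/8-.5,210+(v+.5)/8-.5)
S=lambda u,v:(307+(u-400+.5)/8-.5,150+(v+.5)/8-.5)
f=lambda n,p,z:ray(n,p,z)[:2].round(1)
print('brass corners', [f('top',T(*c),151) for c in((90,120),(298,103),(312,296),(102,308))])
print('disc c top',f('top',T(198,205),159),'mark',f('top',T(192,112),151))
print('nose top',f('top',T(130,153),163),'barline',f('top',T(148,170),193),f('top',T(203,210),193),'barend',f('top',T(240,240),193))
print('scene brass', [f('scene',S(*c),151) for c in((521,292),(713,275),(676,150),(494,172))])
print('scene disc c',f('scene',S(603,208),159),'mark',f('scene',S(621,276),151))
print('nose sc',f('scene',S(664,208),163),'barline',f('scene',S(612,118),193),f('scene',S(650,136),193),'barends',f('scene',S(555,110),193),f('scene',S(668,160),193))
for n in('top','scene'):
  K,R,t=cam(n);print(n,(-R.T@t).round(0))
E
```

```text
brass corners [array([543.8,  67.9]), array([547.8,   2.3]), array([487.3,  -0.9]), array([484.9,  64.8])]
disc c top [516.   33.9] mark [545.6  35.7]
nose top [532.4  54.6] barline [525.5  47.1] [513.1  30.7] barend [503.9  19.7]
scene brass [array([551.3,   4.9]), array([548.7,  68.8]), array([486.2,  65.6]), array([492.3,   2. ])]
scene disc c [522.   35.4] mark [546.6  38.5]
nose sc [527.9  54.8] barline [515.9  37.6] [525.7  48.7] barends [510.4  19.5] [537.8  52.9]
top [ 472.  -18. 1209.]
scene [1226.  -84.  812.]
```

Axis is about (516.5, 34.5) and lock yaw about 3°. The pointer's world angle is about 50°, which is ambiguous between one and two notches, so I'll check from near and by feel. First I move above the lock.

Emit:
arm_command(plan="-3.38 -2.26 0 0 0 0 0;-3.38 -2.26 0 0 0 0 0;-3.38 -2.26 0 0 0 0 0;-3.38 -2.26 0 0 0 0 0;-3.38 -2.26 0 0 0 0 0;-3.38 -2.26 0 0 0 0 0;-3.38 -2.26 0 0 0 0 0;-3.38 -2.26 0 0 0 0 0;-3.38 -2.26 0 0 0 0 0;-3.38 -2.26 0 0 0 0 0;-3.38 -2.26 0 0 0 0 0;-3.38 -2.26 0 0 0 0 0;-3.38 -2.26 0 0 0 0 0;-3.38 -2.26 0 0 0 0 0;0 0 0 0 0 0.171 0;0 0 0 0 0 0.171 0;0 0 0 0 0 0.171 0;0 0 0 0 0 0.171 0;0 0 0 0 0 0.171 0;0 0 0 0 0 0.171 0")

```text
time: 2.6
ee_pos: [515.8, 34.3, 231.0]
tool_rot: [[-0.189, 0.982, -0.001], [0.982, 0.189, 0.0], [0.0, -0.001, -1.0]]
ft_force: [-0.6, -0.2, -0.6]
finger_gap: 0.501
```

Emit:
arm_command(plan="0 0 0 0 0 0.171 0;0 0 0 0 0 0.171 0;0 0 0 0 0 0.171 0;0 0 0 0 0 0.171 0;0 0 0 0 0 0.171 0;0 0 0 0 0 0 0")

```text
time: 3.35
ee_pos: [515.9, 34.3, 231.0]
tool_rot: [[0.611, 0.792, -0.001], [0.792, -0.611, 0.0], [-0.0, -0.001, -1.0]]
ft_force: [0.8, 1.1, -0.8]
finger_gap: 0.499
```

```bash
cat >> h.py <<'E'
def tell(goal=None):
    s=manip.read_state();R=s['tool_rot'];p=s['ee_pos']
    print('t',round(s['time'],2),'p',p.round(1),'jaw',np.degrees(np.arctan2(R[1,1],R[0,1])).round(2),'tilt z',R[:,2].round(4),'gap',round(s['finger_gap'],3),'F',s['ft_force'].round(1),'M',s['ft_torque'].round(3),'q6',round(s['qpos'][5],1))
    if goal is not None: print('tool shift cm',(R.T@(np.array(goal)-p)/10).round(3))
E
python3 - <<'E'
from h import *
tell([516.5,34.5,166]); cv2.imwrite('pics/s1.png',crop(manip.get_image('scene'),290,110,90,90,6))
E
```

```text
t 3.35 p [515.9  34.3 231. ] jaw -37.67 tilt z [-6.e-04  1.e-04 -1.e+00] gap 0.499 F [ 0.8  1.1 -0.8] M [-0.016  0.002 -0.001] q6 28.5
tool shift cm [0.054 0.041 6.502]
```

View pics/s1.png

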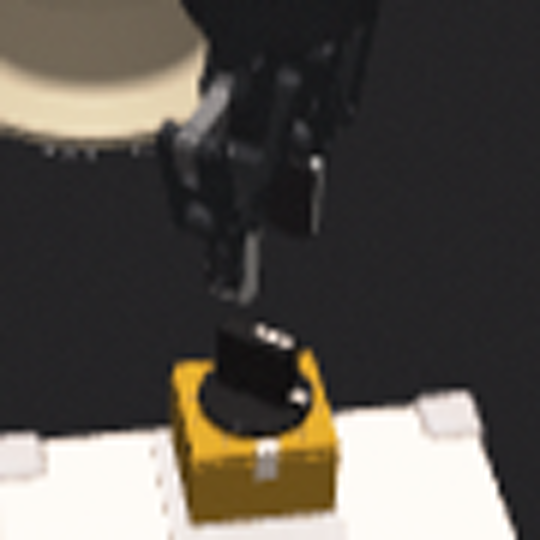

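The gripper stands above the dial with its jaws across the bar (bar at about (258,360), nose at (298,397)). Now I descend and close.

Emit:
arm_command(plan="0.05 0.04 1.5 0 0 0 0;0 0 1.5 0 0 0 0;0 0 1.5 0 0 0 0;0 0 1.0 0 0 0 0;0 0 0.8 0 0 0 0;0 0 0 0 0 0 0;0 0 0 0 0 0 0.4;0 0 0 0 0 0 1;0 0 0 0 0 0 1;0 0 0 0 0 0 1;0 0 0 0 0 0 1")

```text
time: 4.78
ee_pos: [516.6, 34.7, 168.7]
tool_rot: [[0.612, 0.791, 0.0], [0.791, -0.612, 0.0], [0.0, 0.0, -1.0]]
ft_force: [-2.8, 3.2, 6.1]
finger_gap: 0.151
```

```bash
python3 - <<'E'
from h import *
tell([516.5,34.5,166])
E
```

```text
t 4.78 p [516.6  34.7 168.7] jaw -37.75 tilt z [ 3.e-04  3.e-04 -1.e+00] gap 0.151 F [-2.8  3.2  6.1] M [ 0.519  0.576 -0.051] q6 28.6
tool shift cm [-0.022 -0.     0.273]
```

Emit:
arm_command(plan="0 0 0 0 0 0.07 1;0 0 0 0 0 0.07 1;0 0 0 0 0 0 1")

```text
time: 5.15
ee_pos: [516.7, 34.6, 168.7]
tool_rot: [[0.717, 0.697, 0.001], [0.697, -0.717, 0.0], [0.0, 0.0, -1.0]]
ft_force: [-1.7, 2.0, 5.5]
finger_gap: 0.148
```

```bash
python3 -c "from h import *;tell()"
```

```text
t 5.15 p [516.7  34.6 168.7] jaw -45.83 tilt z [ 5.e-04  1.e-04 -1.e+00] gap 0.148 F [-1.7  2.   5.5] M [ 0.276  0.429 -0.136] q6 36.7
```

Emit:
arm_command(plan="0 0 0 0 0 0.07 1;0 0 0 0 0 0.07 1;0 0 0 0 0 0 1")

```text
time: 5.52
ee_pos: [516.8, 34.5, 168.7]
tool_rot: [[0.807, 0.591, 0.001], [0.591, -0.807, -0.0], [0.0, 0.001, -1.0]]
ft_force: [-2.2, 0.7, 5.0]
finger_gap: 0.152
```

```bash
python3 -c "from h import *;tell()"
```

```text
t 5.53 p [516.8  34.5 168.7] jaw -53.8 tilt z [ 7.e-04 -1.e-04 -1.e+00] gap 0.152 F [-2.2  0.7  5. ] M [0.237 0.455 0.066] q6 44.6
```

Emit:
arm_command(plan="0 0 0 0 0 0.07 1;0 0 0 0 0 0.07 1;0 0 0 0 0 0 1")

```text
time: 5.9
ee_pos: [516.4, 34.3, 168.7]
tool_rot: [[0.881, 0.473, -0.0], [0.473, -0.881, -0.001], [-0.001, 0.0, -1.0]]
ft_force: [-4.0, 0.5, 6.2]
finger_gap: 0.149
```

```bash
python3 -c "from h import *;tell()"
```

```text
t 5.9 p [516.4  34.3 168.7] jaw -61.78 tilt z [-4.e-04 -7.e-04 -1.e+00] gap 0.149 F [-4.   0.5  6.2] M [0.09  0.891 0.315] q6 52.6
```

Emit:
arm_command(plan="0 0 0 0 0 0.07 1;0 0 0 0 0 0.07 1;0 0 0 0 0 0 1")

```text
time: 6.28
ee_pos: [516.4, 34.5, 168.8]
tool_rot: [[0.939, 0.345, -0.0], [0.345, -0.939, -0.0], [-0.0, 0.0, -1.0]]
ft_force: [-3.8, 0.7, 7.1]
finger_gap: 0.156
```

```bash
python3 -c "from h import *;tell()"
```

```text
t 6.28 p [516.4  34.5 168.8] jaw -69.84 tilt z [-4.e-04 -3.e-04 -1.e+00] gap 0.156 F [-3.8  0.7  7.1] M [ 0.11   0.899 -0.03 ] q6 60.7
```

The torque crosses zero, stable, near jaw -51° (the one-notch position), and the barrier is near -69°. That fits a mark at -87°, so I continue there.

Emit:
arm_command(plan="0 0 0 0 0 0.07 1;0 0 0 0 0 0.07 1;0 0 0 0 0 0 1")

```text
time: 6.65
ee_pos: [516.4, 34.5, 168.8]
tool_rot: [[0.978, 0.21, -0.001], [0.21, -0.978, -0.0], [-0.001, 0.0, -1.0]]
ft_force: [-5.0, 0.4, 7.5]
finger_gap: 0.149
```

```bash
python3 -c "from h import *;tell()"
```

```text
t 6.65 p [516.4  34.5 168.8] jaw -77.87 tilt z [-5.e-04 -3.e-04 -1.e+00] gap 0.149 F [-5.   0.4  7.5] M [ 0.117  0.99  -0.121] q6 68.7
```

Emit:
arm_command(plan="0 0 0 0 0 0.08 1;0 0 0 0 0 0.08 1;0 0 0 0 0 0 1;0 0 0 0 0 0 1")

```text
time: 7.15
ee_pos: [516.2, 34.4, 168.8]
tool_rot: [[0.999, 0.052, -0.001], [0.052, -0.999, -0.0], [-0.001, 0.0, -1.0]]
ft_force: [-5.5, 1.5, 7.8]
finger_gap: 0.15
```

```bash
python3 - <<'E'
from h import *
tell()
cv2.imwrite('pics/s2.png',np.hstack([crop(manip.get_image('scene'),300,130,70,70,6),crop(manip.get_image('top'),274,200,60,70,6)]))
E
```

```text
t 7.15 p [516.2  34.4 168.8] jaw -87.0 tilt z [-9.e-04 -4.e-04 -1.e+00] gap 0.15 F [-5.5  1.5  7.8] M [ 0.005  1.105 -0.145] q6 77.9
```

View pics/s2.png

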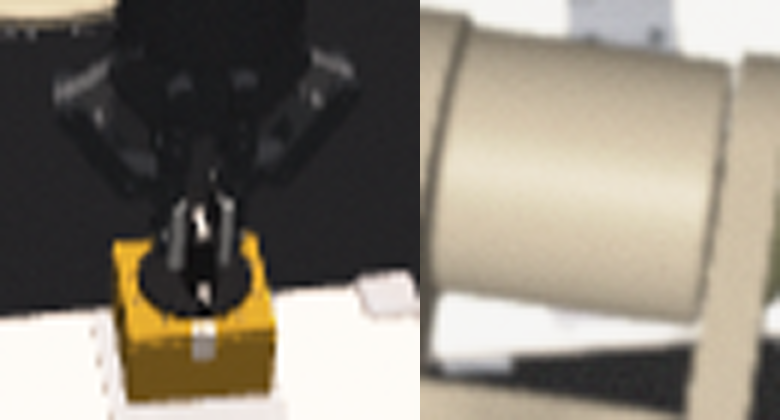

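The scene view shows the pointer nose (204,292) in line with the white mark (204,338). The torque still reads -0.145, as though the dial wants to go slightly further, so I feel a little on for the stable zero.

Emit:
arm_command(plan="0 0 0 0 0 0.04 1;0 0 0 0 0 0 1;0 0 0 0 0 0 1")

```text
time: 7.62
ee_pos: [516.3, 34.4, 168.8]
tool_rot: [[1.0, 0.013, -0.001], [0.013, -1.0, -0.0], [-0.001, 0.0, -1.0]]
ft_force: [-4.6, 0.8, 7.5]
finger_gap: 0.154
```

```bash
python3 -c "from h import *;tell()"
```

```text
t 7.62 p [516.3  34.4 168.8] jaw -89.28 tilt z [-7.e-04 -4.e-04 -1.e+00] gap 0.154 F [-4.6  0.8  7.5] M [ 0.039  1.048 -0.054] q6 80.1
```

Emit:
arm_command(plan="0 0 0 0 0 0.04 1;0 0 0 0 0 0 1;0 0 0 0 0 0 1")

```text
time: 8.0
ee_pos: [516.3, 34.4, 168.8]
tool_rot: [[1.0, -0.027, -0.001], [-0.027, -1.0, -0.001], [-0.001, 0.001, -1.0]]
ft_force: [-3.6, 0.9, 6.6]
finger_gap: 0.149
```

```bash
python3 -c "from h import *;tell()"
```

```text
t 8.0 p [516.3  34.4 168.8] jaw -91.56 tilt z [-6.e-04 -5.e-04 -1.e+00] gap 0.149 F [-3.6  0.9  6.6] M [-1.000e-03  1.027e+00  7.500e-02] q6 82.4
```

The stable zero is at about -90°, so the dial is in the release notch. I back off 1°, release so it settles, regrip about 5 mm lower, then read.

Emit:
arm_command(plan="0 0 0 0 0 -0.02 1;0 0 0 0 0 0 1;0 0 0 0 0 0 0.3;0 0 0 0 0 0 0.3;0 0 0 0 0 0 0.3;0 0 0.5 0 0 0 0.3;0 0 0 0 0 0 0.3")

```text
time: 8.88
ee_pos: [516.4, 34.5, 162.8]
tool_rot: [[1.0, -0.008, -0.001], [-0.008, -1.0, 0.0], [-0.001, -0.0, -1.0]]
ft_force: [-0.6, 0.4, -0.4]
finger_gap: 0.351
```

```bash
python3 - <<'E'
from h import *
tell([516.5,34.5,164])
cv2.imwrite('pics/s3.png',crop(manip.get_image('scene'),310,150,50,50,10))
E
```

```text
t 8.88 p [516.4  34.5 162.8] jaw -90.47 tilt z [-1.e-03  1.e-04 -1.e+00] gap 0.351 F [-0.6  0.4 -0.4] M [ 0.025  0.011 -0.002] q6 81.3
tool shift cm [ 0.009 -0.001 -0.125]
```

View pics/s3.png

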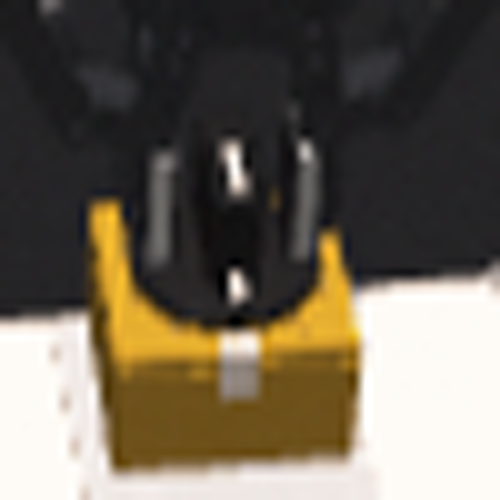

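Emit:
arm_command(plan="0 0 0 0 0 0 1;0 0 0 0 0 0 1;0 0 0 0 0 0 1;0 0 0 0 0 0 1")

```text
time: 9.43
ee_pos: [516.7, 34.6, 163.4]
tool_rot: [[1.0, -0.008, 0.0], [-0.008, -1.0, 0.0], [0.0, -0.0, -1.0]]
ft_force: [-0.7, 2.4, 1.5]
finger_gap: 0.153
```

```bash
python3 -c "from h import *;tell()"
```

```text
t 9.43 p [516.7  34.6 163.4] jaw -90.47 tilt z [ 3.e-04  3.e-04 -1.e+00] gap 0.153 F [-0.7  2.4  1.5] M [0.518 0.062 0.034] q6 81.3
```

The nose (237,285) sits in line with the mark (238,370), and the torque is about 0. I lift gently and watch the force.

Emit:
arm_command(plan="0 0 -0.3 0 0 0 1;0 0 -0.3 0 0 0 1;0 0 -0.3 0 0 0 1;0 0 0 0 0 0 1")

```text
time: 9.93
ee_pos: [516.4, 34.7, 172.4]
tool_rot: [[1.0, -0.008, -0.001], [-0.008, -1.0, 0.0], [-0.001, -0.0, -1.0]]
ft_force: [-0.9, 3.1, -5.1]
finger_gap: 0.155
```

```bash
python3 -c "from h import *;tell()"
```

```text
t 9.93 p [516.4  34.7 172.4] jaw -90.47 tilt z [-6.e-04  3.e-04 -1.e+00] gap 0.155 F [-0.9  3.1 -5.1] M [0.79  0.066 0.09 ] q6 81.3
```

It comes free: the force is about the lock's weight. I continue up.

Emit:
arm_command(plan="0 0 -0.5 0 0 0 1;0 0 -0.5 0 0 0 1;0 0 -0.7 0 0 0 1;0 0 -0.7 0 0 0 1;0 0 -1 0 0 0 1;0 0 -1 0 0 0 1;0 0 -1 0 0 0 1;0 0 -1 0 0 0 1;0 0 -0.6 0 0 0 1;0 0 0 0 0 0 1")

```text
time: 11.18
ee_pos: [516.7, 34.5, 242.6]
tool_rot: [[1.0, -0.008, 0.001], [-0.008, -1.0, -0.0], [0.001, 0.0, -1.0]]
ft_force: [0.0, 0.1, -4.2]
finger_gap: 0.153
```

```bash
python3 - <<'E'
from h import *
t=cv2.imread('pics/top0.png');s=cv2.imread('pics/scene0.png')
for n,im,box in(('top',t,(180,202,240,262)),('scene',s,(395,180,455,230))):
    h=cv2.cvtColor(im,cv2.COLOR_BGR2GRAY);x0,y0,x1,y1=box
    m=np.zeros_like(h);m[y0:y1,x0:x1]=((h>135)[y0:y1,x0:x1])
    c=max(cv2.findContours(m,0,2)[0],key=cv2.contourArea);M=cv2.moments(c);p=(M['m10']/M['m00'],M['m01']/M['m00'])
    print(n,p,cv2.contourArea(c),ray(n,p,45),[ray(n,q,45)[:2].round(0) for q in cv2.boxPoints(cv2.minAreaRect(c))])
w=[535,314,0]
T=lambda u,v:(181+(u+.5)/6-.5,202+(v+.5)/6-.5)
print('outer corners top crop',[ray('top',T(*c),45)[:2].round(0) for c in((33,124),(212,27),(320,243),(140,345))])
S=lambda u,v:(390+(u-360+.5)/6-.5,175+(v+.5)/6-.5)
print('scene',[ray('scene',S(*c),45)[:2].round(0) for c in((432,143),(566,72),(730,215),(592,288))])
tell([535,314,182])
cv2.imwrite('pics/s4.png',crop(manip.get_image('scene'),280,90,110,110,5))
E
```

```text
top (209.0083898031623, 232.25814778960955) 516.5 [534.51980401 315.08709063  45.        ] [array([557., 358.]), array([581., 307.]), array([513., 272.]), array([489., 323.])]
scene (426.28512182477965, 202.3924313115604) 321.5 [536.98296865 317.14737071  45.        ] [array([518., 276.]), array([475., 317.]), array([556., 357.]), array([594., 317.])]
outer corners top crop [array([564., 380.]), array([607., 297.]), array([506., 246.]), array([461., 328.])]
scene [array([515., 249.]), array([472., 330.]), array([574., 379.]), array([613., 299.])]
t 11.18 p [516.7  34.5 242.6] jaw -90.47 tilt z [ 6.e-04 -1.e-04 -1.e+00] gap 0.153 F [ 0.   0.1 -4.2] M [ 0.016 -0.041  0.03 ] q6 81.3
tool shift cm [  1.595 -27.968   6.062]
```

View pics/s4.png

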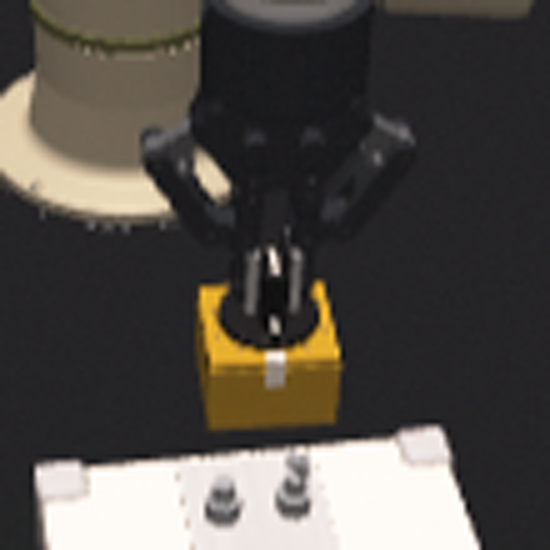

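The lock hangs free and level, pointer at the mark, with both shackle legs visible below. The window by both cameras, relative to the lock, is about (536, 315). Over to it.

Emit:
arm_command(plan="0.1 -1.5 0 0 0 0 1;0.17 -2.8 0 0 0 0 1;0.17 -2.8 0 0 0 0 1;0.17 -2.8 0 0 0 0 1;0.17 -2.8 0 0 0 0 1;0.17 -2.8 0 0 0 0 1;0.17 -2.8 0 0 0 0 1;0.17 -2.8 0 0 0 0 1;0.17 -2.8 0 0 0 0 1;0.17 -2.8 0 0 0 0 1;0.07 -1.4 0 0 0 0 1;0 0 1.2 0 0 0 1;0 0 1.2 0 0 0 1;0 0 1.2 0 0 0 1;0 0 1.2 0 0 0 1;0 0 0.9 0 0 0 1;0 0 0.4 0 0 0 1;0 0 0 0 0 0 1;0 0 0 0 0 0 1")

```text
time: 13.6
ee_pos: [536.1, 315.4, 181.8]
tool_rot: [[1.0, -0.008, 0.001], [-0.008, -1.0, 0.0], [0.001, -0.0, -1.0]]
ft_force: [0.2, 1.0, -4.2]
finger_gap: 0.15
```

```bash
python3 - <<'E'
from h import *
tell([536,315.3,181.4])
s=manip.get_image('scene');t=manip.get_image('top')
cv2.imwrite('pics/s5.png',np.hstack([crop(s,380,120,80,110,5),crop(t,175,190,70,110,5)]))
# brass bottom-front edge projected if base at TCP-56.4
p=manip.read_state()['ee_pos'];b=p-[0,0,56.4]
print('base',b.round(1),'expected corner px',[proj('scene',b+[31,sy*33,z]).round(1) for sy in(-1,1) for z in(0,44)], 'crop x=5*(u-380), y=5*(v-120)')
E
```

```text
t 13.6 p [536.1 315.4 181.8] jaw -90.47 tilt z [ 8.e-04  3.e-04 -1.e+00] gap 0.15 F [ 0.2  1.  -4.2] M [0.014 0.018 0.024] q6 110.2
tool shift cm [-0.012  0.012  0.036]
base [536.1 315.4 125.3] expected corner px [array([424.1, 190.9]), array([428., 179.]), array([447.7, 189.5]), array([452.3, 177.6])] crop x=5*(u-380), y=5*(v-120)
```

View pics/s5.png

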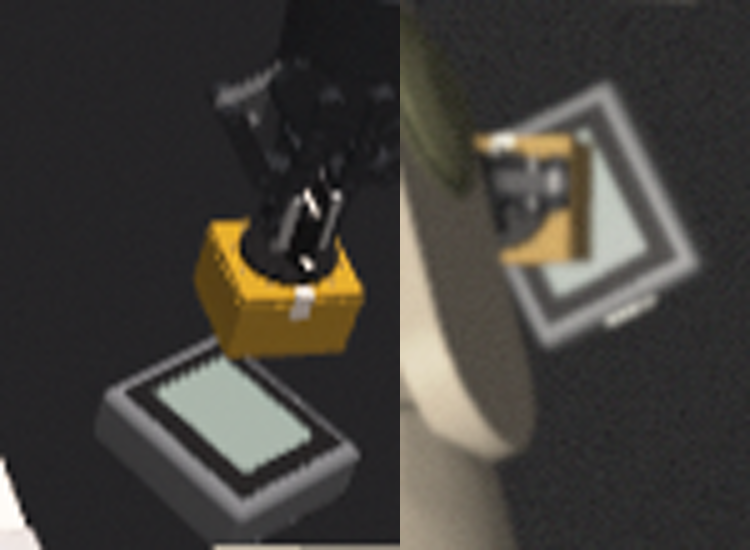

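The lock is level with the pointer at the mark, over the window, and its scene edges agree with prediction to 1–2 px. One last check on the top view's brass edges, then hand in.

```bash
python3 - <<'E'
from h import *
f=lambda u,v,z:ray('top',(175+(u-400)/5,190+v/5),z)[:2]
a,b,c=f(540,135,169.3),f(540,263,169.3),f(575,200,169.3)
x=(a[0]+b[0])/2;y=c[1]+33;print('lock centre top view',x.round(1),y.round(1),'side',(a-b)[0].round(1),'window 534.5 315.1')
tell()
if abs(x-534.5)<8 and abs(y-315)<8: print(manip.job_done())
E
```

```text
lock centre top view 534.4 310.1 side 63.5 window 534.5 315.1
t 13.7 p [536.1 315.4 181.7] jaw -90.47 tilt z [ 7.e-04  3.e-04 -1.e+00] gap 0.156 F [ 0.5 -0.1 -4.7] M [-0.002 -0.024  0.013] q6 110.2
the job is handed in; nothing more can be done
None
```

I opened the lock, pulled it off its shackle and handed the job in at 13.7 s with the lock still held over the reader's window.

- **Dial:** I turned it clockwise by feel to the stable torque zero at the release mark. After I let go, the pointer still stood in line with the mark in the scene view.
- **Lift:** I gripped the bar again and pulled the lock straight up. The pull force was about 4–5 N, roughly its own weight.
- **Final pose:** The underside is about 80 mm above the window and the tool is level to within 0.1°. The arm's reading puts the centre about 1.5 mm from the measured window centre. I did not move the other things on the bench, and none were near the path. I took no separate final picture of them.

**Checks that disagreed:**
- **Starting angle:** in the first pictures the pointer read about 50°, which fits neither one nor two notches. The torque showed one notch, which is what I acted on.
- **Notch against lock direction:** the torque zero came about 3° past the lock direction I estimated from the images, still inside the release tolerance.
- **Final centring:** a rough top-view reading from the lock's edge put its centre about 5 mm off in y. The gripper pose and the scene view agreed within a few mm, so I made no correction.

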